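Set up a coffee tasting flight

ROBOT

A 6-joint arm with a two-finger parallel gripper is mounted at the origin on the work surface. World frame = base frame: x ahead of the robot, y to its left, z up, the work surface at z = 0. Lengths are in m, angles in rad, forces in N, time in s.
With the tool pointing down it reaches from about 0.35 to 0.975 m from the base axis. Payload 4.9 kg.
Tool frame: the origin (TCP) lies between the finger pads; the fingertips stand 19 mm ahead of it and the grasp point (between the pads) is the TCP; z points along the fingers, y is the line along which they close (so a half turn about z gives the same grasp; the last joint's range is limited). The gripper opens to 85 mm and grips with 20 to 120 N. Pads are 22 mm wide; open, the fingers measure 114 mm over their backs; the gripper's body (76 mm by 85 mm) begins 54 mm behind the grasp point. The pads swing forward as they close: fully open they stand 13 mm farther back than shut.
Start: joints at [1.011, 0.053, 1.613, -0, 1.476, -0.119], TCP at [0.267, 0.565, 0.25] pointing down, gripper open.
Joint ranges: [-3.01, 3.01], [-1.01, 2.22], [0.06, 2.58], [-1.02, 4.17], [0.09, 2.62], [-3.14, 3.14]. Speed limits (rad/s): [2.57, 2.57, 3.14, 3.14, 3.14, 3.14].

INTERFACE

Orientations are given as a rotation vector (axis times angle).
In Python, from station import ctrl gives the robot as it stands. The module is installed in compiled form; this text tells all that it offers.
- The arm moves only by the tool servo_tool, never from a script. Its argument "increments" is a list that holds one entry, the list of rows, each a list of 5 numbers: the finger opening in cm, from 0 to 8.54, then the shift along the tool's x, y, z in cm, then the turn about the tool's z in degrees. A call has 1 to 5 rows; each row is the pose to reach, as a shift and turn from the pose commanded when the call began, along the tool's axes at that moment; what a row does not reach only later rows make up. A row lasts 1/10 s, in which the tool goes at most 50 mm and 8.59 degrees, less where a joint would pass 70% of its speed; a pose out of reach is approached as far as the arm can. A call with a gripper value outside its range is refused whole. The fingers move at their own pace and stop on an object; "newtons" is the grip in N (left out, the last holds). Time passes only in rows, so rows that repeat a pose let the fingers close. It gives the time, the measured TCP pose, the force, the opening and the grip force at its end, in the units of the state.
- ctrl.get_obs(): the state, without advancing time (a new reading comes with each control period).
- ctrl.get_image(name): name is "scene" or "top"; returns a dict with "img" (400x640x3 uint8, red, green, blue), "fx", "fy", "cx", "cy" (pixels), "rvec" (rotation vector, rad) and "tvec" (3), from world to camera coordinates, as OpenCV has them. Camera axes: x right, y down, z forward; pixel columns grow to the right and rows downward; lengths in m; the calibration is good to about 2 mm. A picture is of the moment at which its call begins. There is no depth.
- ctrl.finish_job(): hands the job in; it is judged then, once.
The state is a dict: "t": time; "q": joint angles; "dq": joint speeds; "effort": joint torques, N m; "tool_pos": TCP position; "tool_rot": TCP orientation; "contact_force": force on the tool from outside, world axes, zero at the start; "wrist_torque": the same for the moment, N m; "opening": finger opening in m; "grip_force": force on a finger pad.
Only numpy, scipy, OpenCV 4.12 (cv2) and the standard library are available. Lean on these libraries where they do the work, as an engineer would, in place of code of your own. Each camera call takes 0.05 s, during which the arm holds its last target. There are 200 camera calls.

TASK

Get a coffee tasting ready: stand every one of the small white tasting cups upright on the wooden serving board and lay the tasting card from the card stand flat beside them, wholly on the board. Set the brewer's dial to the number of tasting cups there are, one click for each cup counted from its zero stop, and only once it is set press the start button. Leave the other things on the counter where they are.

Things in the scene. Friction and masses are not known exactly. Their poses are not given: they have to be found in the camera images.
- cup1: a plain white ceramic tasting cup without handle, standing upright: 58 mm across the rim, 47 mm across the foot, 56 mm high, wall 3.5 mm, about 130 g. All tasting cups are alike; two to four of the four are there. Origin: centre of the underside, z up
- cup2: a plain white ceramic tasting cup without handle, standing upright: 58 mm across the rim, 47 mm across the foot, 56 mm high, wall 3.5 mm, about 130 g. All tasting cups are alike; two to four of the four are there. Origin: centre of the underside, z up
- cup3: a plain white ceramic tasting cup without handle, standing upright: 58 mm across the rim, 47 mm across the foot, 56 mm high, wall 3.5 mm, about 130 g. All tasting cups are alike; two to four of the four are there. Origin: centre of the underside, z up
- cup4: a plain white ceramic tasting cup without handle, standing upright: 58 mm across the rim, 47 mm across the foot, 56 mm high, wall 3.5 mm, about 130 g. All tasting cups are alike; two to four of the four are there. Origin: centre of the underside, z up
- card: the tasting card: plain stiff white card, 130 x 55 x 2.5 mm, 25 g, flat on the card stand. Origin: centre of the underside; x along its length (-x end towards the stand's open front), y across it, z up. Slides easily on the stand (friction about 0.25); too thin to be gripped between the lips
- card_front (a point): middle of the card's -x short edge, at half thickness
- card_back (a point): middle of the card's +x short edge, at half thickness
- card_c1 (a point): corner of the card, at half thickness: -x -y
- card_c2 (a point): corner of the card, at half thickness: -x +y
- card_c3 (a point): corner of the card, at half thickness: +x -y
- card_c4 (a point): corner of the card, at half thickness: +x +y
- card_stand: fixed wooden stand, deck 150 x 75 mm, 72 mm above the counter. Side lips (8 mm wide, 59 mm apart, 6 mm above the deck) and a back stop (+x, 18 mm above it) enclose the card; the front (-x) is open, so the card can be slid out over it. The foot is set back 35 mm from the front edge. Origin: centre of its underside; x from front to back
- stand_edge (a point): middle of the deck's open front edge, at deck height (72 mm); its x axis points back along the deck
- board: fixed dark wooden serving board, 300 mm (x) x 260 mm (y) x 18 mm thick, flat, without a rim, lying on the counter. Origin: centre of its underside
- brewer: fixed grey coffee brewer facing its own -x. Base 400 mm deep (x), 380 mm wide (y), 75 mm high; at the back (x above +70 mm) a tower to 350 mm; on the +y half (y above +20 mm) a carafe (to 180 mm) under a brew head (to 330 mm). Its -y half is a free control deck, 76 mm high, with the dial and the start button. Origin: centre of its underside
- dial (a joint): the brewer's cup dial: black knob, vertical axis, 60 mm skirt 9 mm high, finger bar 52 x 14 mm on it, its top 38 mm above the deck. Value in rad: 0 at the zero stop, growing clockwise from above; detents every 24 deg (0.4189 rad), detent k = k cups, 0 to 10, ticks around it (long at 0, 5, 10). A click takes 0.12 N m; let go near a detent, it settles into it. Starts between 6 and 10
- dial_grip (a point): on the dial's axis, at mid-height of the finger bar (24 mm above the deck plate, 14 mm below the bar's top); turns with the dial; its x axis lies along the bar, towards the end with the white pointer line; z up
- start (a joint): the brewer's start button: value is how far it is pressed in m, 0 released, 0.006 fully down (5 N); it counts as pressed beyond 0.004 and springs back
- start_top (a point): centre of the start button's top: a round aluminium button of 26 mm diameter in a black collar of 42 mm on the control deck, pressed straight down; its top stands 10 mm above the collar and 22 mm above the deck
- milk_jug: bystander: steel milk jug with a handle, 76 mm across, 95 mm high; origin under its centre
- sugar_jar: bystander: glass jar with steel lid, 64 mm across, 100 mm high; origin under its centre
- tamper: bystander: steel tamper, 58 mm across, 84 mm high; origin under its centre
- spoon: bystander: steel spoon, 140 mm long, lying among the cups along its x; origin under its middle

How it is judged:
By the outcome, as a careful person would: the job done as asked, in the order asked, and still so for the second after the job is handed in, with the robot touching nothing.
Of cup1, cup2, cup3, cup4 only 2 to 4 are there at a start; the rules pass over those that are not, and their reading is None.
At some moment in a run one of cup1, cup2, cup3, cup4 may be knocked a few centimetres aside while the robot is not near it.
It also fails if it takes over 210 s, if anything falls off the work surface, if the arm or the gripper's body presses on something with over 40 N, if the wrist force passes 120 N, or if a joint passes its speed limit or range.

## Working session

There is one attempt and no reset: what is moved stays moved. The work goes in short steps, Python scripts to look and compute and a tool call to move; the robot and the scene stay as the last step left them, time stands still between calls to the robot, and variables do not carry over. Pictures are saved under pics/ and viewed, at most 14 in all, crops included, and the job is handed in when it is done.

Besides the shell and the picture viewer there is one more tool, called as a command line: name --argument value ..., lists and objects as JSON in quotes. servo_tool: Moves the arm, as the interface text tells. Its arguments: {"type":"object","properties":{"increments":{"type":"array"},"newtons":{"type":"number"}},"required":["increments"]}

```bash
mkdir -p pics
cat > h.py <<'E'
import numpy as np, cv2
from station import ctrl
def get(n):
    d=ctrl.get_image(n); d['R']=cv2.Rodrigues(np.array(d['rvec'],float))[0]; d['t']=np.array(d['tvec'],float).ravel(); return d
def ray(d,u,v,z):
    r=d['R'].T@np.array([(u-d['cx'])/d['fx'],(v-d['cy'])/d['fy'],1]); c=-d['R'].T@d['t']
    return c+r*(z-c[2])/r[2]
def proj(d,p):
    q=d['R']@np.array(p,float)+d['t']; return d['fx']*q[0]/q[2]+d['cx'],d['fy']*q[1]/q[2]+d['cy']
def save(d,n,crop=None,s=1):
    im=d['img'][:,:,::-1]
    if crop: im=im[crop[1]:crop[3],crop[0]:crop[2]]
    cv2.imwrite('pics/'+n,cv2.resize(im,None,fx=s,fy=s,interpolation=cv2.INTER_CUBIC))
E
python3 - <<'E'
from h import *
for n in('scene','top'):
    d=get(n); save(d,n+'0.png',s=1.25); print(n,-d['R'].T@d['t'],d['fx'],d['R'].round(2).tolist())
print(ctrl.get_obs())
E
```

```text
scene [ 1.18412262 -0.61078054  1.16235004] 515.8271848430808 [[0.68, 0.74, -0.01], [0.56, -0.52, -0.64], [-0.48, 0.43, -0.77]]
top [ 0.32806232 -0.00981357  1.63368381] 480.0147121876595 [[0.02, -1.0, 0.0], [-0.99, -0.02, -0.11], [0.11, 0.0, -0.99]]
{'t': 0.1, 'q': array([ 1.01101859e+00,  5.33309998e-02,  1.61415723e+00, -2.18955516e-06,
        1.47600905e+00, -1.18987312e-01]), 'dq': array([-0.00117413,  0.00030335, -0.00398617, -0.00174876,  0.00267152,
       -0.00140596]), 'effort': array([ 6.99468783e-04, -3.94899344e+01, -3.71364391e+01, -1.24597223e-04,
        3.83102524e-03,  4.79569860e-05]), 'tool_pos': array([0.26636826, 0.56480969, 0.24916071]), 'tool_rot': array([-6.86661428e-01, -3.06498318e+00,  2.82170521e-03]), 'contact_force': array([-0.07726694,  0.11318959, -0.19247407]), 'wrist_torque': array([0.0145435 , 0.06451204, 0.00737468]), 'grip_force': 0.0, 'opening': 0.08530832566409333}
```

View pics/scene0.png

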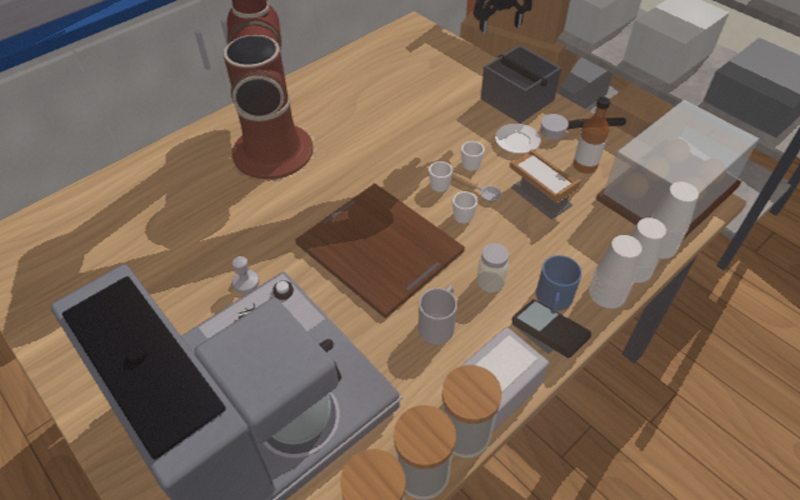

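View pics/top0.png

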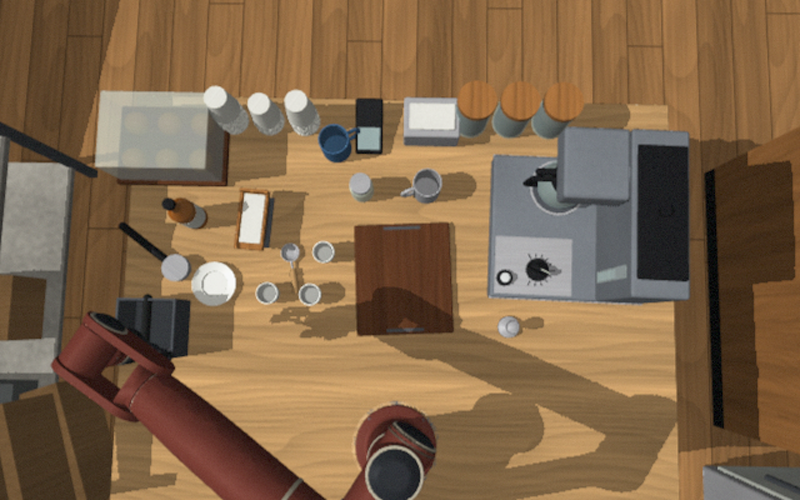

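The scene view shows three cups at (440,176), (472,155) and (464,207), with the spoon bowl at (489,193) and the card stand at (545,175). The top view shows the cups at (267,293), (310,294) and (323,252), the board at (404,278), the dial at (538,269) and the button at (505,277). Next I'll measure them.

Run:
```python
from h import *
T=get('top');S=get('scene')
a=cv2.resize(T['img'][170:260,180:280,::-1],None,fx=4,fy=4,interpolation=cv2.INTER_CUBIC)
b=cv2.resize(T['img'][180:250,390:480,::-1],None,fx=4.4,fy=4.4,interpolation=cv2.INTER_CUBIC)
c=cv2.resize(S['img'][100:190,320:480,::-1],None,fx=2.5,fy=2.5,interpolation=cv2.INTER_CUBIC)
e=cv2.resize(S['img'][215:265,180:260,::-1],None,fx=4.9,fy=4.9,interpolation=cv2.INTER_CUBIC)
M=np.zeros((600,800,3),np.uint8)
for im,x,y in((a,0,0),(b,402,0),(c,0,362),(e,402,312)):
    h,w=im.shape[:2];h=min(h,600-y);w=min(w,800-x);M[y:y+h,x:x+w]=im[:h,:w]
cv2.imwrite('pics/crops.png',M)
# whitish blobs
for n,d in(('T',T),('S',S)):
    hsv=cv2.cvtColor(d['img'],cv2.COLOR_RGB2HSV)
    m=((hsv[...,1]<50)&(hsv[...,2]>105)).astype(np.uint8)
    k,l,st,ce=cv2.connectedComponentsWithStats(m)
    for i in range(1,k):
        x,y,w,h,A=st[i]
        if 60<A<2500 and (n=='T' and 70<y<280 and 90<x<450 or n=='S' and 90<y<260 and 150<x<500): print(n,x,y,w,h,A,ce[i].round(1),ray(d,*ce[i],0.056 if n=='T' else .04).round(3))
h=cv2.cvtColor(T['img'],cv2.COLOR_RGB2HSV)
print('board',h[220,320],h[240,340],'table',h[270,350])
print('board c',[ray(T,u/1.25,v/1.25,.018).round(3).tolist() for u,v in((355,225),(451,222),(453,331),(357,335))])
```

```text
T 228 72 28 37 654 [239.9  90.3] [0.886 0.275 0.056]
T 198 74 30 34 578 [210.7  91. ] [0.882 0.374 0.056]
T 323 78 52 37 1469 [345.4  94. ] [ 0.88  -0.083  0.056]
T 394 83 14 27 187 [399.1  96.4] [ 0.875 -0.265  0.056]
T 425 82 17 29 229 [431.8  96.9] [ 0.875 -0.376  0.056]
T 286 102 18 18 315 [294.7 110.7] [0.819 0.087 0.056]
T 320 135 34 27 399 [339.3 149.2] [ 0.689 -0.065  0.056]
T 279 138 20 23 322 [288.3 148.9] [0.687 0.106 0.056]
T 430 145 21 21 258 [438.2 154.8] [ 0.676 -0.396  0.056]
T 191 155 21 40 660 [201.1 174.4] [0.595 0.394 0.056]
T 250 193 18 17 241 [258.5 201.1] [0.509 0.199 0.056]
T 225 195 15 19 159 [232.4 202.2] [0.504 0.286 0.056]
T 129 203 22 22 378 [139.6 213.6] [0.46  0.59  0.056]
T 153 209 36 36 993 [170.8 226.6] [0.419 0.485 0.056]
T 205 226 18 17 234 [213.8 233.8] [0.398 0.343 0.056]
T 239 227 18 18 244 [247.7 235. ] [0.396 0.231 0.056]
T 398 253 18 17 235 [406.4 261.1] [ 0.321 -0.29   0.056]
S 433 91 22 21 338 [443.4 100.2] [0.473 0.581 0.04 ]
S 396 99 37 24 684 [413.8 110.2] [0.439 0.471 0.04 ]
S 460 110 24 23 355 [470.7 122.2] [0.6  0.56 0.04]
S 369 113 19 23 347 [377.3 123.6] [0.402 0.338 0.04 ]
S 415 125 42 30 530 [435.3 139. ] [0.572 0.419 0.04 ]
S 343 129 19 24 372 [351.9 140.1] [0.4   0.226 0.04 ]
S 380 149 21 12 162 [391.7 154. ] [0.524 0.272 0.04 ]
S 362 153 20 25 398 [371.2 164.9] [0.513 0.195 0.04 ]
S 382 195 25 39 759 [394.3 213.6] [0.682 0.11  0.04 ]
S 335 228 31 47 1061 [350.  251.8] [ 0.688 -0.066  0.04 ]
S 414 241 32 24 401 [429.4 252.5] [0.828 0.083 0.04 ]
board [ 11 155  94] [ 11 169  77] table [ 17 121 120]
board c [[0.587, 0.12, 0.018], [0.6, -0.141, 0.018], [0.306, -0.149, 0.018], [0.29, 0.107, 0.018]]
```

View pics/crops.png

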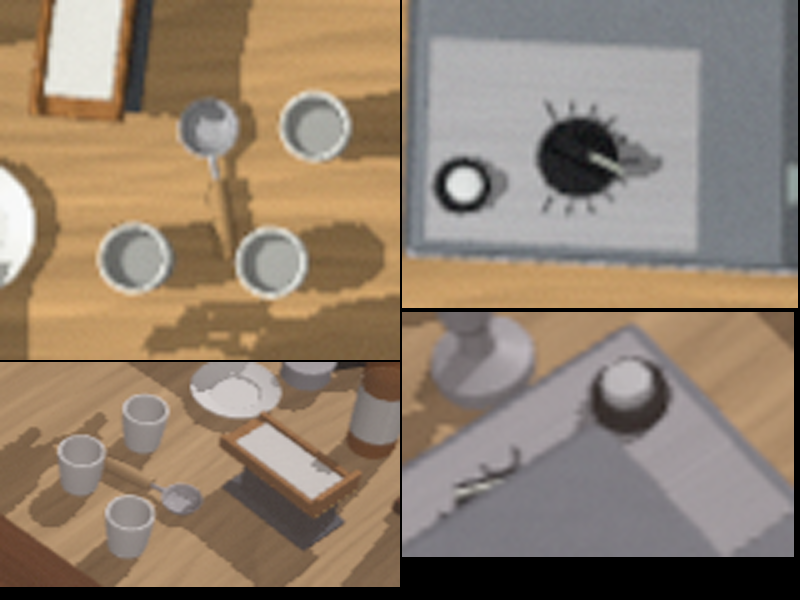

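The crops confirm three cups (A near (0.396,0.231), B near (0.398,0.343), C near (0.509,0.199)). The fourth item between them is the spoon with a wooden handle. The dial pointer points right and slightly down in the top view, at about detent 6. Next I need a close look at the stand and more exact numbers.

Run:
```python
from h import *
T=get('top');S=get('scene')
a=cv2.resize(T['img'][145:205,180:230,::-1],None,fx=8,fy=8,interpolation=cv2.INTER_CUBIC)
c=cv2.resize(S['img'][115:180,405:470,::-1],None,fx=6,fy=6,interpolation=cv2.INTER_CUBIC)
M=np.zeros((480,800,3),np.uint8);M[:480,:400]=a;M[:390,402:792]=c
cv2.imwrite('pics/stand.png',M)
hs=cv2.cvtColor(T['img'],cv2.COLOR_RGB2HSV)
m=((hs[...,1]<50)&(hs[...,2]>120)).astype(np.uint8)
def big(m,x0,y0,x1,y1):
    z=np.zeros_like(m);z[y0:y1,x0:x1]=m[y0:y1,x0:x1]
    c,_=cv2.findContours(z,cv2.RETR_EXTERNAL,cv2.CHAIN_APPROX_NONE);return max(c,key=cv2.contourArea)
c=big(m,188,150,216,200);r=cv2.minAreaRect(c);print('card',r)
P=[ray(T,u,v,.0745).round(4) for u,v in cv2.boxPoints(r)];print(np.array(P))
print('cen',ray(T,*r[0],.0745))
c=big(m,390,200,415,240);(u,v),rr=cv2.minEnclosingCircle(c);print('button',u,v,rr,ray(T,u,v,.098))
k=(hs[...,2]<55).astype(np.uint8);c=big(k,418,195,448,240);(u,v),rr=cv2.minEnclosingCircle(c);print('dial',u,v,rr,ray(T,u,v,.085),cv2.minAreaRect(c))
w=m[200:232,425:450];ys,xs=np.nonzero((hs[200:232,425:447,1]<60)&(hs[200:232,425:447,2]>150));
p=proj(T,ray(T,u,v,.114));print(p)
c=big(k,390,200,415,240);(u,v),rr=cv2.minEnclosingCircle(c);print('collar',u,v,rr,ray(T,u,v,.088))
# dial local value map
print(hs[208:224,428:452,2])
# cups: rim circle
m2=((hs[...,1]<60)&(hs[...,2]>95)).astype(np.uint8)
for b in((235,222,262,248),(201,222,228,248),(245,188,272,214)):
    c=big(m2,*b);(u,v),rr=cv2.minEnclosingCircle(c);print('cup',u,v,rr,ray(T,u,v,.056).round(4))
```

```text
card ((201.14617919921875, 174.33079528808594), (16.99275779724121, 39.56707763671875), 7.125016689300537)
[[0.5296 0.4215 0.0745]
 [0.6607 0.4115 0.0745]
 [0.6547 0.3555 0.0745]
 [0.5237 0.3659 0.0745]]
cen [0.59188489 0.38859793 0.0745    ]
button 403.3043518066406 219.0 21.80369758605957 [ 0.45503213 -0.27239904  0.098     ]
dial 429.6000061035156 215.44000244140625 8.747300148010254 [ 0.46926499 -0.35974947  0.085     ] ((430.0, 215.0), (16.0, 16.0), 90.0)
(np.float64(429.60000610351557), np.float64(215.4400024414063))
collar 403.47296142578125 221.71621704101562 5.857091426849365 [ 0.44707752 -0.27465723  0.088     ]
[[ 33  37  33  34  39  35  46  78  86 132 169 175 174 177 178 174 175 174
  173 172 172 173 173 173]
 [ 35  29  27  31  25  34  32  43  74 133 148 168 175 173 176 175 176 177
  173 174 177 174 173 175]
 [ 32  31  24  24  25  30  29  28  47  87 111 142 145 164 175 177 175 172
  175 174 175 178 175 176]
 [ 30  20  22  20  31  23  26  21  25  39 103  97  85 155 173 173 172 175
  177 174 173 172 172 173]
 [ 35  29  25  30  27  23  16  30  24  24  78  89  93 134 147 145 
[... 654 characters left out ...]
  32  30  28  26  23  27  25  67 130 128 121 118 120 117 119
  146 155 168 178 175 176]
 [ 36  31  38  36  34  33  37  22  27  46  76  91 120 147 153 151 155 155
  168 173 173 175 176 172]
 [ 35  34  34  41  34  37  38  32  39  85 131 145 128 160 177 175 175 177
  175 172 175 174 173 171]
 [ 38  36  33  34  36  35  31  52  80 137 169 178 156 168 177 177 176 174
  175 175 173 176 172 173]
 [ 34  42  38  33  31  46  54  90 120 161 173 173 174 176 173 176 175 175
  177 178 175 175 177 176]]
cup 247.5 235.11538696289062 9.0784912109375 [0.3958 0.232  0.056 ]
cup 213.65093994140625 234.40565490722656 9.368033409118652 [0.3961 0.3432 0.056 ]
cup 258.5 201.0 9.013978004455566 [0.5093 0.1995 0.056 ]
```

View pics/stand.png

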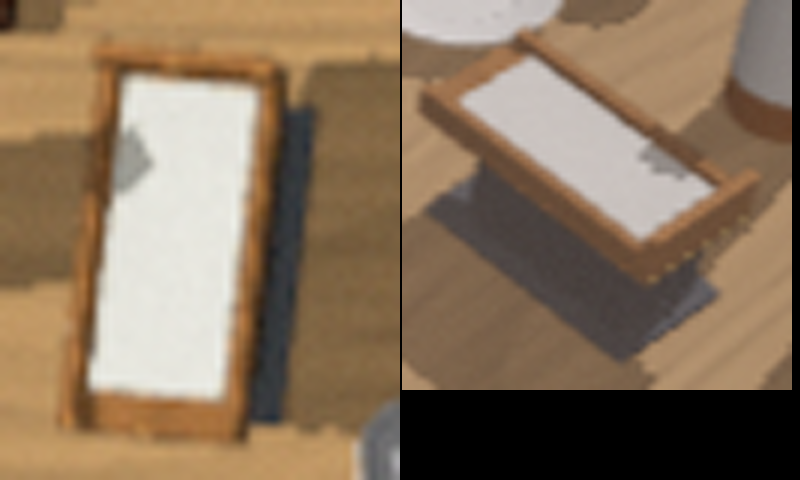

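The stand's back stop is at its far end (towards +x, at stand.png (190,65)). Its open front faces the robot at (165,420), and the stand's yaw is about -4.5°. I'll go for cup B first.

```bash
cat >> h.py <<'E'
def yaw():
    R=cv2.Rodrigues(np.array(ctrl.get_obs()['tool_rot']))[0]; return R,np.degrees(np.arctan2(R[1,1],R[0,1]))
def plan(*targets):
    """targets (x,y,z,yaw of tool y deg): prints tool shifts in cm and turn in deg from the present pose"""
    o=ctrl.get_obs();R,y0=yaw();print('t',round(o['t'],2),'tcp',o['tool_pos'].round(4),'yaw',round(y0,2),'op',round(o['opening'],4),'grip',round(o['grip_force'],1),'q6',o['q'][5].round(2))
    for x,y,z,w in targets:
        d=R.T@(np.array([x,y,z])-o['tool_pos'])*100; t=-(w-y0); t=(t+180)%360-180
        print((x,y,z,w),'->',d.round(2),'turn',round(t,1))
def cups(T):
    hs=cv2.cvtColor(T['img'],cv2.COLOR_RGB2HSV); m=((hs[...,1]<60)&(hs[...,2]>95)).astype(np.uint8)
    out=[]
    for c in cv2.findContours(m,cv2.RETR_EXTERNAL,cv2.CHAIN_APPROX_NONE)[0]:
        (u,v),r=cv2.minEnclosingCircle(c); a=cv2.contourArea(c)
        if 8.2<r<10.5 and a>.75*np.pi*r*r and 180<u<370 and 180<v<290: out.append((u,v,r,ray(T,u,v,.056).round(4).tolist(),ray(T,u,v,.074).round(4).tolist()))
    return out
E
python3 - <<'E'
from h import *
plan((.396,.343,.14,90),(.396,.343,.035,90))
for c in cups(get('top')):print(c)
E
```

```text
t 0.3 tcp [0.2666 0.5651 0.2499] yaw 64.74 op 0.0855 grip 0.0 q6 -0.12
(0.396, 0.343, 0.14, 90) -> [-21.18 -14.56  11.  ] turn -25.3
(0.396, 0.343, 0.035, 90) -> [-21.18 -14.55  21.5 ] turn -25.3
(247.5, 235.11538696289062, 9.0784912109375, [0.3958, 0.232, 0.056], [0.3951, 0.2292, 0.074])
(213.71249389648438, 234.41250610351562, 9.42230224609375, [0.3961, 0.343, 0.056], [0.3953, 0.339, 0.074])
(258.5, 201.0, 9.013978004455566, [0.5093, 0.1995, 0.056], [0.5072, 0.1972, 0.074])
```

servo_tool --increments '[[[8.5,-4.2,-2.9,2.2,-5],[8.5,-8.4,-5.8,4.4,-10],[8.5,-12.6,-8.7,6.6,-15],[8.5,-16.8,-11.6,8.8,-20],[8.5,-21.2,-14.6,11,-25.3]]]'

```text
t: 0.85
tool_pos: [0.3826, 0.365, 0.1512]
tool_rot: [-0.008, 3.141, 0.0]
contact_force: [1.1, -0.3, -0.8]
opening: 0.0848
grip_force: 0.0
```

servo_tool --increments '[[[8.5,0,0,0,0],[8.5,0,0,0,0],[8.5,0,0,0,0]]]'

```text
t: 1.15
tool_pos: [0.3823, 0.3674, 0.1527]
tool_rot: [-0.001, 3.141, 0.002]
contact_force: [-0.0, 0.7, 0.1]
opening: 0.0847
grip_force: 0.0
```

Run:
```python
from h import *
plan((.396,.343,.035,90))
```

```text
t 1.15 tcp [0.3823 0.3674 0.1527] yaw 90.05 op 0.0847 grip 0.0 q6 -0.95
(0.396, 0.343, 0.035, 90) -> [-1.35 -2.46 11.77] turn 0.1
```

servo_tool --increments '[[[8.5,-1.4,-2.4,2,0],[8.5,-1.4,-2.4,5,0],[8.5,-1.4,-2.4,8,0],[8.5,-1.4,-2.4,11,0],[8.5,-1.4,-2.4,11.8,0]]]'

```text
t: 1.65
tool_pos: [0.3938, 0.3427, 0.0312]
tool_rot: [0.004, -3.137, 0.004]
contact_force: [-0.1, 0.4, -0.3]
opening: 0.0847
grip_force: 0.0
```

servo_tool --increments '[[[8.5,0,0,0,0],[5.5,0,0,0,0],[5,0,0,0,0],[5,0,0,0,0],[5,0,0,0,0]]]' --newtons 35

```text
t: 2.15
tool_pos: [0.3978, 0.3439, 0.0366]
tool_rot: [-0.001, 3.138, 0.004]
contact_force: [-0.5, 0.8, 6.7]
opening: 0.0562
grip_force: 36.4
```

servo_tool --increments '[[[5,0,0,0,0],[5,0,0,0,0],[5,0,0,0,0]]]'

```text
t: 2.45
tool_pos: [0.3979, 0.3439, 0.0366]
tool_rot: [-0.001, 3.138, 0.005]
contact_force: [-1.3, 1.4, 6.5]
opening: 0.0562
grip_force: 36.4
```

Run:
```python
from h import *
plan((.396,.343,.16,90),(.365,-.105,.16,92),(.365,-.105,.054,92))
```

```text
t 2.45 tcp [0.3979 0.3439 0.0366] yaw 90.04 op 0.0562 grip 36.4 q6 -1.0
(0.396, 0.343, 0.16, 90) -> [  0.14  -0.05 -12.34] turn 0.0
(0.365, -0.105, 0.16, 92) -> [  3.27 -44.85 -12.48] turn -2.0
(0.365, -0.105, 0.054, 92) -> [  3.31 -44.88  -1.88] turn -2.0
```

servo_tool --increments '[[[5,0,0,-3,0],[5,0,0,-7,0],[5,0,0,-11,0],[5,0.5,-4,-12,0],[5,1,-8,-12,0]]]'

```text
t: 2.95
tool_pos: [0.3879, 0.263, 0.158]
tool_rot: [-0.005, 3.135, 0.004]
contact_force: [0.4, -0.9, -2.1]
opening: 0.0559
grip_force: 37.8
```

servo_tool --increments '[[[5,0.4,-4,0,-1],[5,0.8,-8,0,-1],[5,1.2,-12,0,-2],[5,1.6,-16,0,-2],[5,2,-20,0,-2]]]'

```text
t: 3.45
tool_pos: [0.3659, 0.0612, 0.1543]
tool_rot: [-0.057, 3.139, -0.0]
contact_force: [0.9, 1.1, -1.0]
opening: 0.0562
grip_force: 37.8
```

servo_tool --increments '[[[5,0,-4,0,0],[5,0,-8,0,0],[5,0,-12,0,0],[5,0,-15,0,0],[5,0,-15,0,0]]]'

```text
t: 3.95
tool_pos: [0.3717, -0.0902, 0.1546]
tool_rot: [-0.047, 3.14, -0.003]
contact_force: [-0.8, 0.0, -1.0]
opening: 0.0564
grip_force: 38.0
```

Run:
```python
from h import *
plan((.365,-.105,.057,92))
```

```text
t 3.95 tcp [ 0.3717 -0.0902  0.1546] yaw 91.73 op 0.0564 grip 38.0 q6 -2.03
(0.365, -0.105, 0.057, 92) -> [ 0.73 -1.44  9.77] turn -0.3
```

servo_tool --increments '[[[5,0.7,-1.4,2,0],[5,0.7,-1.4,5,0],[5,0.7,-1.4,8,0],[5,0.7,-1.4,9.4,0],[5,0.7,-1.4,9.4,0]]]'

```text
t: 4.45
tool_pos: [0.3632, -0.0999, 0.0575]
tool_rot: [0.057, -3.136, -0.004]
contact_force: [-0.7, 0.8, -1.6]
opening: 0.0561
grip_force: 38.0
```

servo_tool --increments '[[[5,0,0,0.2,0],[5,0,0,0.4,0],[5,0,0,0.6,0]]]'

```text
t: 4.75
tool_pos: [0.3662, -0.1019, 0.0551]
tool_rot: [-0.056, 3.139, -0.002]
contact_force: [-0.6, 0.5, -1.7]
opening: 0.0562
grip_force: 38.0
```

servo_tool --increments '[[[5,0,0,0.05,0],[6.5,0,0,0.05,0],[7.5,0,0,0.05,0],[8.3,0,0,0.05,0],[8.3,0,0,-0.5,0]]]'

```text
t: 5.25
tool_pos: [0.3646, -0.1013, 0.0583]
tool_rot: [0.056, -3.139, -0.001]
contact_force: [0.1, 1.2, -0.0]
opening: 0.0828
grip_force: 0.0
```

servo_tool --increments '[[[8.4,0,0,-3,0],[8.4,0,0,-7,0],[8.4,0,0,-11,0],[8.4,0,0,-11,0]]]'

```text
t: 5.65
tool_pos: [0.3685, -0.1032, 0.176]
tool_rot: [-0.056, 3.13, -0.009]
contact_force: [0.1, -0.2, 0.1]
opening: 0.0841
grip_force: 0.0
```

Run:
```python
from h import *
T=get('top')
for c in cups(T):print(c)
plan((.396,.232,.15,0),(.396,.232,.15,180))
```

```text
(247.5, 235.11538696289062, 9.0784912109375, [0.3958, 0.232, 0.056], [0.3951, 0.2292, 0.074])
(258.5, 201.0, 9.013978004455566, [0.5093, 0.1995, 0.056], [0.5072, 0.1972, 0.074])
t 5.7 tcp [ 0.3672 -0.1026  0.1729] yaw 92.04 op 0.084 grip 0.0 q6 -2.07
(0.396, 0.232, 0.15, 0) -> [-4.06 33.34  2.19] turn 92.0
(0.396, 0.232, 0.15, 180) -> [-4.06 33.34  2.19] turn -88.0
```

servo_tool --increments '[[[8.4,-0.7,3.5,0,8],[8.4,-1.4,7,0,16],[8.4,-2,10.5,0,24],[8.4,-2.5,14,0,32],[8.4,-3,17.5,0,40]]]'

```text
t: 6.2
tool_pos: [0.3878, 0.0695, 0.1675]
tool_rot: [-0.953, -2.992, 0.001]
contact_force: [1.0, 0.4, -0.1]
opening: 0.0841
grip_force: 0.0
```

Run:
```python
from h import *
plan((.396,.232,.15,0))
```

```text
t 6.2 tcp [0.3878 0.0695 0.1675] yaw 54.66 op 0.0841 grip 0.0 q6 -0.97
(0.396, 0.232, 0.15, 0) -> [ 8.73 13.73  1.75] turn 54.7
```

servo_tool --increments '[[[8.4,2,3,0,8],[8.4,4,6,0.5,16],[8.4,6,9,1,24],[8.4,8,12,1.5,32],[8.4,8.7,13.5,1.5,40]]]'

```text
t: 6.7
tool_pos: [0.3931, 0.2304, 0.1516]
tool_rot: [-1.908, -2.493, 0.005]
contact_force: [0.6, -0.9, -0.5]
opening: 0.0841
grip_force: 0.0
```

servo_tool --increments '[[[8.4,0,0,0,8],[8.4,0,0,0,12.3],[8.4,0,0,0,12.3]]]'

```text
t: 7.0
tool_pos: [0.3939, 0.2285, 0.1524]
tool_rot: [-2.16, -2.28, 0.004]
contact_force: [0.1, -0.5, 0.3]
opening: 0.0839
grip_force: 0.0
```

Run:
```python
from h import *
plan((.396,.232,.036,0))
```

```text
t 7.0 tcp [0.3939 0.2285 0.1524] yaw 3.1 op 0.0839 grip 0.0 q6 0.31
(0.396, 0.232, 0.036, 0) -> [ 0.35  0.26 11.64] turn 3.1
```

servo_tool --increments '[[[8.5,0.3,0.3,2,2],[8.5,0.3,0.3,5,3],[8.5,0.3,0.3,8,3],[8.5,0.3,0.3,11,3],[8.5,0.3,0.3,11.6,3]]]'

```text
t: 7.5
tool_pos: [0.3941, 0.2302, 0.0335]
tool_rot: [-2.217, -2.221, 0.013]
contact_force: [-0.5, 0.4, 0.1]
opening: 0.0847
grip_force: 0.0
```

servo_tool --increments '[[[8.5,0,0,0,0],[5.5,0,0,0,0],[5,0,0,0,0],[5,0,0,0,0],[5,0,0,0,0]]]'

```text
t: 8.0
tool_pos: [0.3991, 0.2324, 0.0402]
tool_rot: [2.219, 2.222, 0.005]
contact_force: [-2.8, -0.6, 5.9]
opening: 0.0568
grip_force: 36.5
```

Run:
```python
from h import *
plan((.396,.232,.16,0),(.45,-.101,.16,92),(.535,-.097,.16,92))
```

```text
t 8.0 tcp [0.3991 0.2324 0.0402] yaw 0.08 op 0.0568 grip 36.5 q6 0.36
(0.396, 0.232, 0.16, 0) -> [ -0.02  -0.27 -11.98] turn 0.1
(0.45, -0.101, 0.16, 92) -> [-33.33   5.08 -12.  ] turn -91.9
(0.535, -0.097, 0.16, 92) -> [-32.94  13.58 -11.97] turn -91.9
```

servo_tool --increments '[[[5,0,0,-3,0],[5,0,0,-7,0],[5,0,0,-11,0],[5,-3,0.5,-12,-7],[5,-6,1,-12,-14]]]'

```text
t: 8.5
tool_pos: [0.4099, 0.1721, 0.1624]
tool_rot: [1.92, 2.48, 0.01]
contact_force: [-0.0, -0.3, -1.3]
opening: 0.0564
grip_force: 37.8
```

Run:
```python
from h import *
plan((.45,-.101,.16,92))
```

```text
t 8.5 tcp [0.4099 0.1721 0.1624] yaw 14.49 op 0.0564 grip 37.8 q6 -0.02
(0.45, -0.101, 0.16, 92) -> [-27.44  -2.96   0.22] turn -77.5
```

servo_tool --increments '[[[5,-3,-0.3,0,-8.2],[5,-6,-0.6,0,-16.4],[5,-9,-1,0,-24.6],[5,-12,-1.3,0,-32.8],[5,-15,-1.6,0,-41]]]'

```text
t: 9.0
tool_pos: [0.429, 0.0212, 0.1589]
tool_rot: [0.933, 2.997, 0.001]
contact_force: [0.2, 0.3, -2.0]
opening: 0.0567
grip_force: 37.7
```

Run:
```python
from h import *
plan((.45,-.101,.16,92))
```

```text
t 9.0 tcp [0.429  0.0212 0.1589] yaw 55.41 op 0.0567 grip 37.7 q6 -1.09
(0.45, -0.101, 0.16, 92) -> [-8.67 -8.86 -0.1 ] turn -36.6
```

servo_tool --increments '[[[5,-2,-2,0,-8.2],[5,-4,-4,0,-16.4],[5,-6.5,-6.5,0,-24.6],[5,-8.5,-8.7,0,-32.8],[5,-8.7,-8.9,0,-36]]]'

```text
t: 9.5
tool_pos: [0.4497, -0.1033, 0.1592]
tool_rot: [-0.03, 3.139, -0.003]
contact_force: [0.1, 0.7, -1.0]
opening: 0.0572
grip_force: 37.8
```

servo_tool --increments '[[[5,0,0,0,0],[5,0,0,0,0]]]'

```text
t: 9.7
tool_pos: [0.449, -0.1002, 0.1583]
tool_rot: [-0.027, 3.141, -0.0]
contact_force: [-0.2, 0.7, -1.1]
opening: 0.0563
grip_force: 37.8
```

Run:
```python
from h import *
plan((.45,-.101,.059,92))
```

```text
t 9.7 tcp [ 0.449  -0.1002  0.1583] yaw 90.99 op 0.0563 grip 37.8 q6 -1.97
(0.45, -0.101, 0.059, 92) -> [-0.09 -0.08  9.93] turn -1.0
```

servo_tool --increments '[[[5,-0.1,-0.1,2,0],[5,-0.1,-0.1,5,0],[5,-0.1,-0.1,8,0],[5,-0.1,-0.1,9.6,0],[5,-0.1,-0.1,9.9,0]]]'

```text
t: 10.2
tool_pos: [0.4492, -0.1004, 0.0579]
tool_rot: [0.03, -3.139, -0.001]
contact_force: [-3.6, 1.5, 6.6]
opening: 0.0565
grip_force: 38.3
```

servo_tool --increments '[[[5,0,0,0,0],[5,0,0,0,0]]]'

```text
t: 10.4
tool_pos: [0.4507, -0.1012, 0.0599]
tool_rot: [-0.029, 3.14, -0.001]
contact_force: [-0.9, 0.0, -0.3]
opening: 0.0563
grip_force: 37.9
```

servo_tool --increments '[[[5,0,0,0,0],[6.5,0,0,0,0],[7.5,0,0,0,0],[8.3,0,0,0,0],[8.3,0,0,-0.5,0]]]'

```text
t: 10.9
tool_pos: [0.4495, -0.1012, 0.0636]
tool_rot: [0.029, -3.14, -0.001]
contact_force: [0.1, 0.3, 0.1]
opening: 0.0829
grip_force: 0.0
```

servo_tool --increments '[[[8.4,0,0,-3,0],[8.4,0,0,-7,0],[8.4,0,0,-11,0],[8.4,-1,4,-11,0],[8.4,-2,8,-11,0]]]'

```text
t: 11.4
tool_pos: [0.4701, -0.0211, 0.1769]
tool_rot: [-0.024, 3.136, -0.002]
contact_force: [0.3, 0.5, -0.6]
opening: 0.0837
grip_force: 0.0
```

Run:
```python
from h import *
T=get('top')
for c in cups(T):print(c)
plan((.509,.199,.15,90))
```

```text
(349.59844970703125, 246.1165771484375, 9.25574779510498, [0.3661, -0.1037, 0.056], [0.3657, -0.1026, 0.074])
(258.4285583496094, 201.14285278320312, 8.995570182800293, [0.5088, 0.1998, 0.056], [0.5067, 0.1974, 0.074])
t 11.45 tcp [ 0.47   -0.0155  0.1757] yaw 91.19 op 0.0842 grip 0.0 q6 -1.79
(0.509, 0.199, 0.15, 90) -> [-4.33 21.36  2.67] turn 1.2
```

servo_tool --increments '[[[8.5,-0.8,4,0,0],[8.5,-1.6,8,0,0],[8.5,-2.4,12,0,0],[8.5,-3.2,16,1,0],[8.5,-4.1,20.9,2,0]]]'

```text
t: 11.95
tool_pos: [0.5061, 0.1893, 0.1548]
tool_rot: [-0.028, 3.14, -0.0]
contact_force: [0.8, 0.3, 0.4]
opening: 0.0853
grip_force: 0.0
```

servo_tool --increments '[[[8.5,0,0,0,0],[8.5,0,0,0,0]]]'

```text
t: 12.15
tool_pos: [0.5052, 0.1888, 0.1538]
tool_rot: [0.033, -3.14, 0.001]
contact_force: [0.3, -0.1, 0.5]
opening: 0.085
grip_force: 0.0
```

Run:
```python
from h import *
plan((.509,.1995,.037,90))
```

```text
t 12.15 tcp [0.5052 0.1888 0.1538] yaw 91.2 op 0.085 grip 0.0 q6 -1.37
(0.509, 0.1995, 0.037, 90) -> [-0.41  1.07 11.67] turn 1.2
```

servo_tool --increments '[[[8.5,-0.4,1.1,2,0],[8.5,-0.4,1.1,5,0],[8.5,-0.4,1.1,8,0],[8.5,-0.4,1.1,11,0],[8.5,-0.4,1.1,11.6,0]]]'

```text
t: 12.65
tool_pos: [0.5068, 0.197, 0.0347]
tool_rot: [0.026, -3.135, 0.003]
contact_force: [-0.4, -0.2, -1.1]
opening: 0.085
grip_force: 0.0
```

servo_tool --increments '[[[8.5,0,0,0,0],[5.5,0,0,0,0],[5,0,0,0,0],[5,0,0,0,0],[5,0,0,0,0]]]'

```text
t: 13.15
tool_pos: [0.5113, 0.1993, 0.0408]
tool_rot: [-0.029, 3.137, 0.001]
contact_force: [-0.9, -1.7, 6.3]
opening: 0.0558
grip_force: 36.6
```

servo_tool --increments '[[[5,0,0,-3,0],[5,0,0,-7,0],[5,0,0,-11,0],[5,0,-4,-12,0],[5,-0.2,-8,-12,0]]]'

```text
t: 13.65
tool_pos: [0.5147, 0.1191, 0.1624]
tool_rot: [-0.034, 3.134, 0.001]
contact_force: [0.2, -0.1, -1.6]
opening: 0.0557
grip_force: 37.8
```

Run:
```python
from h import *
plan((.535,-.097,.155,92))
```

```text
t 13.65 tcp [0.5147 0.1191 0.1624] yaw 91.23 op 0.0557 grip 37.8 q6 -1.51
(0.535, -0.097, 0.155, 92) -> [ -1.56 -21.65   0.74] turn -0.8
```

servo_tool --increments '[[[5,-0.3,-4,0,0],[5,-0.6,-8,0,0],[5,-1,-12,0,0],[5,-1.3,-16,0,0],[5,-1.6,-20.6,0,0]]]'

```text
t: 14.15
tool_pos: [0.5326, -0.0878, 0.1586]
tool_rot: [-0.03, 3.14, 0.0]
contact_force: [-0.0, 1.5, -1.5]
opening: 0.0558
grip_force: 37.8
```

servo_tool --increments '[[[5,0,0,0,0],[5,0,0,0,0]]]'

```text
t: 14.35
tool_pos: [0.5325, -0.0873, 0.1583]
tool_rot: [-0.026, 3.141, 0.001]
contact_force: [-0.2, -0.3, -1.0]
opening: 0.0558
grip_force: 38.0
```

Run:
```python
from h import *
plan((.535,-.097,.0595,92))
```

```text
t 14.35 tcp [ 0.5325 -0.0873  0.1583] yaw 90.93 op 0.0558 grip 38.0 q6 -1.89
(0.535, -0.097, 0.0595, 92) -> [-0.23 -0.98  9.88] turn -1.1
```

servo_tool --increments '[[[5,-0.2,-1,2,0],[5,-0.2,-1,5,0],[5,-0.2,-1,8,0],[5,-0.2,-1,9.5,0],[5,-0.2,-1,9.8,0]]]'

```text
t: 14.85
tool_pos: [0.5341, -0.0949, 0.0588]
tool_rot: [0.032, -3.139, -0.002]
contact_force: [0.2, -0.3, -0.5]
opening: 0.0555
grip_force: 37.4
```

servo_tool --increments '[[[5,0,0,0.1,0],[5,0,0,0.1,0]]]'

```text
t: 15.05
tool_pos: [0.5355, -0.0964, 0.0601]
tool_rot: [-0.03, 3.14, -0.001]
contact_force: [0.0, -0.0, -0.5]
opening: 0.0555
grip_force: 37.4
```

servo_tool --increments '[[[5,0,0,0,0],[6.5,0,0,0,0],[7.5,0,0,0,0],[8.3,0,0,0,0],[8.3,0,0,-0.5,0]]]'

```text
t: 15.55
tool_pos: [0.5343, -0.0965, 0.0637]
tool_rot: [0.029, -3.14, -0.001]
contact_force: [0.2, 0.2, 0.4]
opening: 0.083
grip_force: 0.0
```

servo_tool --increments '[[[8.4,0,0,-3,0],[8.4,0,0,-7,0],[8.4,0,4,-11,0],[8.4,0,8,-11,0],[8.4,0,12,-11,0]]]'

```text
t: 16.05
tool_pos: [0.534, 0.0245, 0.1775]
tool_rot: [-0.027, 3.136, -0.001]
contact_force: [-0.0, -0.3, -0.9]
opening: 0.0842
grip_force: 0.0
```

Run:
```python
from h import *
plan((.60,.388,.16,85.5))
```

```text
t 16.05 tcp [0.534  0.0245 0.1775] yaw 90.99 op 0.0842 grip 0.0 q6 -1.68
(0.6, 0.388, 0.16, 85.5) -> [-7.22 36.24  1.78] turn 5.5
```

servo_tool --increments '[[[4,-0.9,4.5,0,1],[2,-1.8,9,0,2],[0,-2.7,13.5,0,3],[0,-3.6,18,0,4],[0,-4.5,22.5,0,5]]]'

```text
t: 16.55
tool_pos: [0.5736, 0.2512, 0.1746]
tool_rot: [0.109, 3.139, 0.0]
contact_force: [0.3, -0.2, 0.4]
opening: 0.011
grip_force: 0.0
```

servo_tool --increments '[[[0,-0.9,4.5,0,0],[0,-1.8,9,0,0],[0,-3.2,13,0,0],[0,-3.2,13,0,0],[0,-3.2,13,0,0]]]'

```text
t: 17.05
tool_pos: [0.6141, 0.3773, 0.1737]
tool_rot: [-0.106, -3.139, 0.001]
contact_force: [0.3, -0.1, 0.3]
opening: 0.0001
grip_force: 0.0
```

Run:
```python
from h import *
T=get('top'); save(T,'afterCups.png',(200,90,480,290),2.8)
plan((.61,.387,.105,85.5))
```

```text
t 17.1 tcp [0.6141 0.3764 0.1739] yaw 86.07 op 0.0002 grip 0.0 q6 -1.06
(0.61, 0.387, 0.105, 85.5) -> [0.48 1.04 6.89] turn 0.6
```

View pics/afterCups.png

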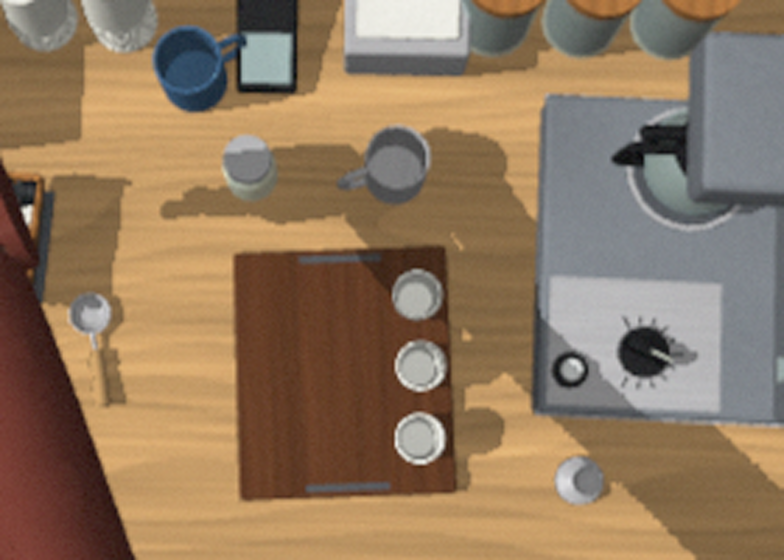

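The three cups stand in a row on the board's right side at (417,294), (421,366) and (420,438), inside the edge at x≈447–455. Board columns 240–385 are free for the card. Now I'll press on the card.

servo_tool --increments '[[[0,0.5,1,2,0.5],[0,0.5,1,4,0.5],[0,0.5,1,6,0.5],[0,0.5,1,7,0.5],[0,0.5,1,7.2,0.5]]]'

```text
t: 17.6
tool_pos: [0.6083, 0.3858, 0.0992]
tool_rot: [-0.123, -3.135, 0.003]
contact_force: [-0.8, 0.2, -0.7]
opening: 0.0002
grip_force: 0.0
```

servo_tool --increments '[[[0,0,0,0.3,0],[0,0,0,0.5,0],[0,0,0,0.7,0],[0,0,0,0.8,0]]]'

```text
t: 18.0
tool_pos: [0.6103, 0.3872, 0.0947]
tool_rot: [0.122, 3.138, 0.001]
contact_force: [0.1, -0.0, 0.2]
opening: -0.0003
grip_force: 0.0
```

Run:
```python
from h import *
plan((.61,.387,.0935,85.5)); print(ctrl.get_obs()['contact_force'])
```

```text
t 18.0 tcp [0.6103 0.3872 0.0947] yaw 85.55 op -0.0003 grip 0.0 q6 -1.03
(0.61, 0.387, 0.0935, 85.5) -> [ 0.03 -0.02  0.12] turn 0.1
[ 0.14873535 -0.00550268  0.18858906]
```

servo_tool --increments '[[[0,0,0,0.1,0],[0,0,0,0.2,0],[0,0,0,0.2,0]]]'

```text
t: 18.3
tool_pos: [0.6103, 0.3872, 0.0936]
tool_rot: [0.122, 3.139, 0.0]
contact_force: [-2.1, -0.6, 6.0]
opening: -0.0001
grip_force: 2.5
```

servo_tool --increments '[[[0,0.8,0,0.05,0],[0,2,0,0.05,0],[0,3.2,0,0.05,0],[0,4.4,0,0.05,0],[0,5.6,0,0.05,0]]]'

```text
t: 18.8
tool_pos: [0.5548, 0.392, 0.0936]
tool_rot: [0.121, 3.135, 0.003]
contact_force: [3.3, -1.3, 5.7]
opening: 0.0002
grip_force: 2.9
```

servo_tool --increments '[[[0,0.4,0,0,0],[0,0.4,0,0,0],[0,0.4,0,-1,0],[0,0.4,0,-5,0],[0,-4,0,-10,0]]]'

```text
t: 19.3
tool_pos: [0.5783, 0.3893, 0.1771]
tool_rot: [-0.117, -3.132, 0.005]
contact_force: [1.0, 0.9, 0.3]
opening: -0.0
grip_force: 0.0
```

servo_tool --increments '[[[0,0,-4,0,0],[0,0,-8,0,0],[0,0,-12,0,0],[0,0,-16,0,0],[0,0,-16,0,0]]]'

```text
t: 19.8
tool_pos: [0.5694, 0.2259, 0.1782]
tool_rot: [-0.128, -3.137, 0.003]
contact_force: [-0.2, -0.0, 0.0]
opening: -0.0
grip_force: 0.0
```

Run:
```python
from h import *
T=get('top');S=get('scene')
a=cv2.resize(T['img'][145:215,170:240,::-1],None,fx=5.5,fy=5.5,interpolation=cv2.INTER_CUBIC)
c=cv2.resize(S['img'][110:180,395:465,::-1],None,fx=5.5,fy=5.5,interpolation=cv2.INTER_CUBIC)
cv2.imwrite('pics/slid.png',np.hstack([a,c]))
hs=cv2.cvtColor(T['img'],cv2.COLOR_RGB2HSV)
m=((hs[...,1]<50)&(hs[...,2]>120)).astype(np.uint8);z=0*m;z[150:215,186:218]=m[150:215,186:218]
c=max(cv2.findContours(z,cv2.RETR_EXTERNAL,cv2.CHAIN_APPROX_NONE)[0],key=cv2.contourArea);r=cv2.minAreaRect(c)
print(r,np.array([ray(T,u,v,.0745).round(4) for u,v in cv2.boxPoints(r)]));plan()
```

```text
((198.82188415527344, 192.21022033691406), (16.81153678894043, 39.58353042602539), 6.581944942474365) [[0.4703 0.4254 0.0745]
 [0.6005 0.4167 0.0745]
 [0.5951 0.3614 0.0745]
 [0.465  0.3706 0.0745]]
t 19.9 tcp [0.5699 0.2291 0.1787] yaw 85.48 op -0.0 grip 0.0 q6 -1.23
```

View pics/slid.png

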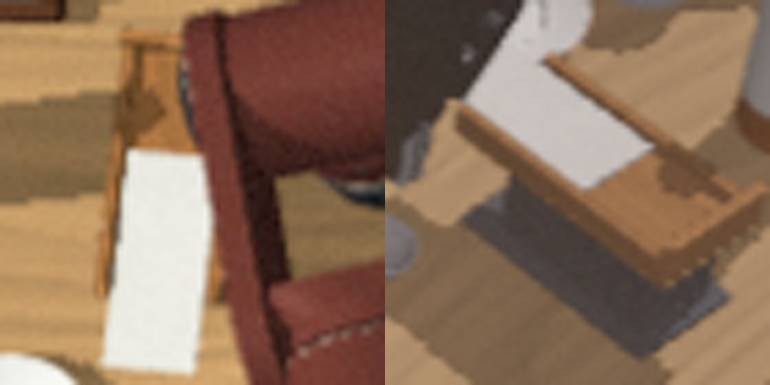

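The card slid out 60 mm. Its front edge middle is at (0.468,0.398) and about 45 mm overhangs the stand. Next I'll grip that part across its width.

Run:
```python
from h import *
plan((.489,.3965,.14,86))
```

```text
t 19.9 tcp [0.5699 0.2291 0.1787] yaw 85.48 op -0.0 grip 0.0 q6 -1.23
(0.489, 0.3965, 0.14, 86) -> [ 9.38 16.05  3.89] turn -0.5
```

servo_tool --increments '[[[6.6,2.2,4,0,0],[6.6,4.5,8,0,0],[6.6,6.8,12,0,0],[6.6,9.2,16,0,-0.5],[6.6,9.2,16,2,-0.5]]]'

```text
t: 20.4
tool_pos: [0.4895, 0.4032, 0.1623]
tool_rot: [0.096, 3.136, 0.009]
contact_force: [1.9, 0.5, 0.4]
opening: 0.0663
grip_force: 0.0
```

servo_tool --increments '[[[6.6,0,0,1.5,0],[6.6,0,0,1.5,0],[6.6,0,0,1.5,0]]]'

```text
t: 20.7
tool_pos: [0.4911, 0.3957, 0.1432]
tool_rot: [-0.109, -3.138, 0.002]
contact_force: [-0.0, 0.2, 0.4]
opening: 0.066
grip_force: 0.0
```

Run:
```python
from h import *
plan((.489,.3965,.0815,86))
```

```text
t 20.7 tcp [0.4911 0.3957 0.1432] yaw 86.03 op 0.066 grip 0.0 q6 -0.94
(0.489, 0.3965, 0.0815, 86) -> [0.21 0.07 6.17] turn 0.0
```

servo_tool --increments '[[[6.6,0.2,0.1,1.5,0],[6.6,0.2,0.1,3,0],[6.6,0.2,0.1,4.5,0],[6.6,0.2,0.1,5.6,0],[6.6,0.2,0.1,6.1,0]]]'

```text
t: 21.2
tool_pos: [0.4885, 0.3965, 0.0805]
tool_rot: [-0.109, -3.137, 0.003]
contact_force: [-0.7, -0.8, -0.7]
opening: 0.0661
grip_force: 0.0
```

servo_tool --increments '[[[6.6,0,0,0,0],[6,0,0,0,0],[5.7,0,0,0,0],[5.4,0,0,0,0],[5.3,0,0,0,0]]]' --newtons 25

```text
t: 21.7
tool_pos: [0.49, 0.3977, 0.0842]
tool_rot: [0.108, 3.138, 0.002]
contact_force: [-0.5, -0.7, 2.1]
opening: 0.054
grip_force: 25.9
```

servo_tool --increments '[[[5,0,0,0,0],[5,0,0,0,0],[5,0,0,0,0]]]'

```text
t: 22.0
tool_pos: [0.49, 0.3978, 0.084]
tool_rot: [0.108, 3.138, 0.002]
contact_force: [-0.2, 0.3, 4.8]
opening: 0.0539
grip_force: 26.0
```

Run:
```python
from h import *
plan((.489,.3965,.0815,86))
S=get('scene');save(S,'grip.png',(360,80,500,190),5)
```

```text
t 22.0 tcp [0.49   0.3978 0.084 ] yaw 86.06 op 0.0539 grip 26.0 q6 -0.94
(0.489, 0.3965, 0.0815, 86) -> [ 0.09 -0.13  0.25] turn 0.1
```

View pics/grip.png

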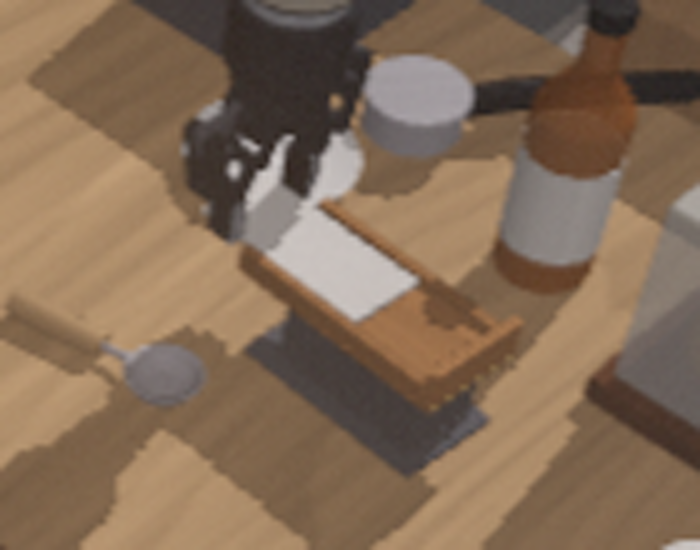

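The grippers hold the overhanging end of the card, which is still level. Now I'll lift it.

servo_tool --increments '[[[5,0,0,-0.5,0],[5,0,0,-1.5,0],[5,0,0,-3,0],[5,0,0,-5,0],[5,0,0,-7,0]]]'

```text
t: 22.55
tool_pos: [0.4893, 0.3973, 0.1545]
tool_rot: [-0.108, -3.14, 0.0]
contact_force: [0.0, 0.2, -0.8]
opening: 0.0537
grip_force: 26.4
```

servo_tool --increments '[[[5,0,0,0,0],[5,0,0,0,0]]]'

```text
t: 22.75
tool_pos: [0.4897, 0.3975, 0.1539]
tool_rot: [0.108, 3.139, 0.001]
contact_force: [0.6, -0.4, -1.1]
opening: 0.0536
grip_force: 26.4
```

Run:
```python
from h import *
plan((.401,.034,.15,92))
S=get('scene');save(S,'lift.png',(340,60,480,170),5)
```

```text
t 22.75 tcp [0.4897 0.3975 0.1539] yaw 86.06 op 0.0536 grip 26.4 q6 -0.94
(0.401, 0.034, 0.15, 92) -> [  6.35 -36.87   0.35] turn -5.9
```

View pics/lift.png

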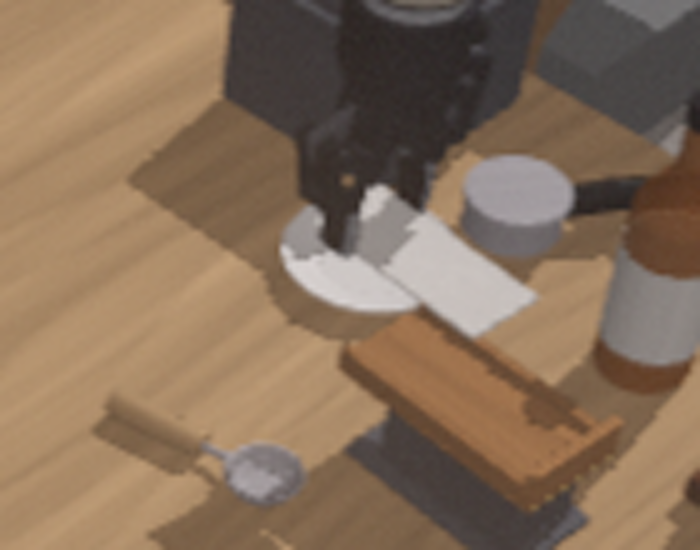

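The card is held level above the stand. I'll carry it to the board.

servo_tool --increments '[[[5,0.5,-3,0,0],[5,1,-6.5,0,-1],[5,1.7,-10,0,-2],[5,2.3,-13.5,0,-3],[5,3,-17,0,-3]]]'

```text
t: 23.3
tool_pos: [0.4464, 0.2283, 0.1513]
tool_rot: [-0.025, -3.139, 0.002]
contact_force: [0.7, -0.5, -0.6]
opening: 0.0537
grip_force: 26.4
```

servo_tool --increments '[[[5,0.6,-3.5,0,-1],[5,1.2,-7,0,-2],[5,1.7,-10.5,0,-3],[5,2.2,-14,0,-3],[5,2.6,-17,0,-3]]]'

```text
t: 23.8
tool_pos: [0.4176, 0.0588, 0.1515]
tool_rot: [0.056, -3.138, 0.0]
contact_force: [0.6, -0.3, 0.3]
opening: 0.0536
grip_force: 26.4
```

servo_tool --increments '[[[5,0,0,0,0],[5,0,0,0,0]]]'

```text
t: 24.0
tool_pos: [0.4184, 0.06, 0.152]
tool_rot: [0.054, -3.139, -0.001]
contact_force: [-0.7, -0.3, -0.2]
opening: 0.0539
grip_force: 26.5
```

Run:
```python
from h import *
plan((.401,.034,.045,92))
```

```text
t 24.0 tcp [0.4184 0.06   0.152 ] yaw 91.96 op 0.0539 grip 26.5 q6 -1.64
(0.401, 0.034, 0.045, 92) -> [ 1.8  -2.55 10.7 ] turn -0.0
```

servo_tool --increments '[[[5,0.9,-1.3,2,0],[5,1.8,-2.5,4.5,0],[5,1.8,-2.5,7,0],[5,1.8,-2.5,9.5,0],[5,1.8,-2.5,10.7,0]]]'

```text
t: 24.5
tool_pos: [0.4, 0.0358, 0.0432]
tool_rot: [0.059, -3.136, -0.001]
contact_force: [-0.0, 0.0, -0.9]
opening: 0.0538
grip_force: 26.5
```

servo_tool --increments '[[[5,0,0,0.2,0],[5,0,0,0.5,0],[5,0,0,0.7,0],[5,0,0,0.8,0],[5,0,0,0.8,0]]]'

```text
t: 25.0
tool_pos: [0.4025, 0.0346, 0.0387]
tool_rot: [-0.057, 3.14, -0.0]
contact_force: [-0.4, -0.3, -0.7]
opening: 0.0537
grip_force: 26.5
```

servo_tool --increments '[[[5,0,0,0.2,0],[5,0,0,0.3,0],[5,0,0,0.4,0],[5,0,0,0.4,0]]]'

```text
t: 25.4
tool_pos: [0.4018, 0.0346, 0.0339]
tool_rot: [0.056, -3.141, -0.0]
contact_force: [-1.1, -0.0, -0.8]
opening: 0.0536
grip_force: 26.5
```

servo_tool --increments '[[[5,0,0,0.1,0],[5,0,0,0.2,0],[5,0,0,0.3,0],[5,0,0,0.3,0]]]'

```text
t: 25.8
tool_pos: [0.4022, 0.0346, 0.0333]
tool_rot: [0.057, -3.138, -0.0]
contact_force: [-9.5, -0.5, 19.1]
opening: 0.0535
grip_force: 36.7
```

servo_tool --increments '[[[5,0,0,-0.25,0],[5,0,0,-0.25,0]]]'

```text
t: 26.0
tool_pos: [0.4024, 0.0346, 0.034]
tool_rot: [-0.056, 3.14, -0.0]
contact_force: [-0.6, 0.2, 0.2]
opening: 0.0537
grip_force: 26.5
```

servo_tool --increments '[[[5.6,0,0,0,0],[6,0,0,0,0],[6.5,0,0,0,0],[7,0,0,0,0],[7,0,0,-1,0]]]'

```text
t: 26.5
tool_pos: [0.4006, 0.0348, 0.0425]
tool_rot: [0.056, -3.138, -0.001]
contact_force: [-1.0, 1.1, 0.4]
opening: 0.0703
grip_force: 0.0
```

servo_tool --increments '[[[7,0,0,-2,0],[7,0,0,-6,0],[5,0,0,-10,0],[3,0,0,-14,0]]]'

```text
t: 26.9
tool_pos: [0.4016, 0.0347, 0.1858]
tool_rot: [-0.056, 3.14, -0.0]
contact_force: [1.0, -0.9, 0.4]
opening: 0.042
grip_force: 0.0
```

Run:
```python
from h import *
plan((.42,-.24,.22,65))
T=get('top');save(T,'card1.png',(270,160,460,280),4)
```

```text
t 26.9 tcp [0.4016 0.0347 0.1858] yaw 92.06 op 0.042 grip 0.0 q6 -1.71
(0.42, -0.24, 0.22, 65) -> [ -0.85 -27.52  -3.42] turn 27.1
```

View pics/card1.png

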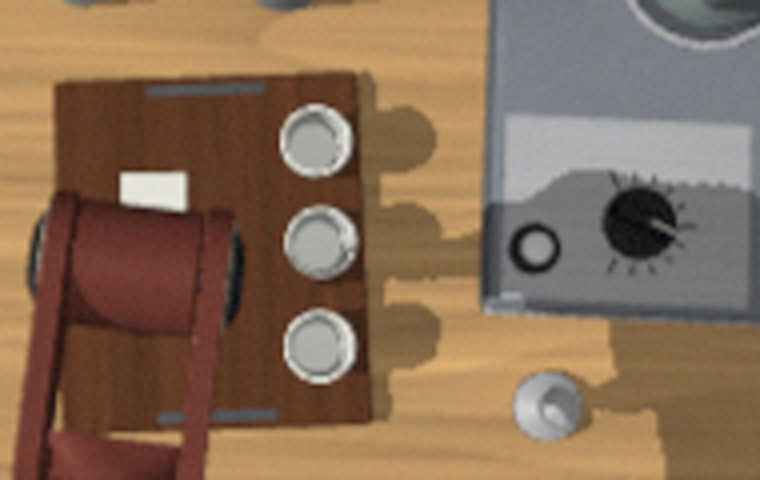

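The card lies on the board, clear of the cups (visible part at (153,190) in the crop). Dial is centred at crop (640,222) and the pointer is still at 6. I'll go to the dial now.

servo_tool --increments '[[[5,0,-2,-1,8.4],[6,0,-4.5,-1,16.8],[7,0,-7,-1,25.2],[7,-0.2,-10,-1,33.6],[7,-0.4,-13,-1,42]]]'

```text
t: 27.45
tool_pos: [0.4107, -0.0962, 0.1943]
tool_rot: [1.081, 2.948, 0.0]
contact_force: [0.5, -0.0, 0.2]
opening: 0.07
grip_force: 0.0
```

Run:
```python
from h import *
plan((.469,-.361,.19,-26))
T=get('top')
hs=cv2.cvtColor(T['img'],cv2.COLOR_RGB2HSV)
P=[(0.469,-0.361,.114)];print(proj(T,P[0]))
g=cv2.cvtColor(T['img'],cv2.COLOR_RGB2GRAY).astype(int)
ys,xs=np.nonzero(g[208:226,424:440]>75); print(list(zip(xs+424,ys+208,g[208:226,424:440][ys,xs]))[:60])
m=(g<52).astype(np.uint8);z=0*m;z[200:232,416:448]=m[200:232,416:448]
c=max(cv2.findContours(z,cv2.RETR_EXTERNAL,cv2.CHAIN_APPROX_NONE)[0],key=cv2.contourArea);print(cv2.boundingRect(c),cv2.minEnclosingCircle(c))
```

```text
t 27.45 tcp [ 0.4107 -0.0962  0.1943] yaw 49.73 op 0.07 grip 0.0 q6 -1.27
(0.469, -0.361, 0.19, -26) -> [-21.57 -16.44   0.45] turn 75.7
(np.float64(432.05209190018536), np.float64(214.74003757506787))
[(np.int64(424), np.int64(208), np.int64(97)), (np.int64(435), np.int64(208), np.int64(78)), (np.int64(436), np.int64(208), np.int64(89)), (np.int64(437), np.int64(208), np.int64(102)), (np.int64(438), np.int64(208), np.int64(136)), (np.int64(439), np.int64(208), np.int64(146)), (np.int64(437), np.int64(209), np.int64(108)), (np.int64(438), np.int64(209), np.int64(118)), (np.int64(439), np.int64(209), np.int64(114)), (np.int64(437), np.int64(210), np.int64(82)), (np.int64(438), np.int64(210), np.int64(110)), (np.int64(439), np.int64(210), np.int64(117)), (np.int64(438), np.int64(211), np.int64(102)), (np.int64(439), np.int64(211), np.int64(93)), (np.int64(438), np.int64(212), np.int64(78)), (np.int64(439), np.int64(212), np.int64(88)), (np.int64(439), np.int64(213), np.int64(100)), (np.int64(439), np.int64(214), np.int64(99)), (np.int64(433), np.int64(215), np.int64(90)), (np.int64(434
[... 1267 characters left out ...]
, np.int64(118)), (np.int64(439), np.int64(223), np.int64(117)), (np.int64(424), np.int64(224), np.int64(107)), (np.int64(425), np.int64(224), np.int64(99)), (np.int64(426), np.int64(224), np.int64(90)), (np.int64(427), np.int64(224), np.int64(76)), (np.int64(432), np.int64(224), np.int64(79)), (np.int64(433), np.int64(224), np.int64(89)), (np.int64(434), np.int64(224), np.int64(93)), (np.int64(435), np.int64(224), np.int64(111)), (np.int64(436), np.int64(224), np.int64(95)), (np.int64(437), np.int64(224), np.int64(89)), (np.int64(438), np.int64(224), np.int64(109)), (np.int64(439), np.int64(224), np.int64(114))]
(421, 207, 18, 18) ((429.5714416503906, 215.42857360839844), 8.771563529968262)
```

servo_tool --increments '[[[7,-2.2,-1.7,0,8.4],[7,-4.4,-3.4,0,16.8],[7,-6.6,-5.1,0,25.2],[7,-8.8,-6.8,0,33.6],[7,-11,-8.5,0,42]]]'

```text
t: 28.0
tool_pos: [0.4406, -0.232, 0.1941]
tool_rot: [2.066, 2.366, 0.0]
contact_force: [0.8, 0.3, 0.3]
opening: 0.0701
grip_force: 0.0
```

Run:
```python
from h import *
plan((.469,-.361,.19,-26))
```

```text
t 28.0 tcp [ 0.4406 -0.232   0.1941] yaw 7.74 op 0.0701 grip 0.0 q6 -0.77
(0.469, -0.361, 0.19, -26) -> [-13.17   1.08   0.41] turn 33.7
```

servo_tool --increments '[[[6,-3.3,0.3,0,8.4],[5,-6.6,0.6,0,16.8],[5,-9.9,0.9,0,25.2],[5,-13,1.1,0,33.5],[5,-13,1.1,0,33.5]]]'

```text
t: 28.5
tool_pos: [0.4698, -0.361, 0.1941]
tool_rot: [2.658, 1.672, -0.0]
contact_force: [-0.3, 0.2, 0.0]
opening: 0.0499
grip_force: 0.0
```

servo_tool --increments '[[[5,0,0,0,0],[5,0,0,0,0]]]'

```text
t: 28.7
tool_pos: [0.4694, -0.3571, 0.1936]
tool_rot: [-2.654, -1.68, -0.0]
contact_force: [-0.6, 0.7, -0.1]
opening: 0.0501
grip_force: 0.0
```

Run:
```python
from h import *
plan((.469,-.361,.108,-26))
```

```text
t 28.7 tcp [ 0.4694 -0.3571  0.1936] yaw -25.34 op 0.0501 grip 0.0 q6 -0.33
(0.469, -0.361, 0.108, -26) -> [-0.37  0.14  8.56] turn 0.7
```

servo_tool --increments '[[[5,-0.4,0.1,2,0.7],[5,-0.4,0.1,4,0.7],[5,-0.4,0.1,6,0.7],[5,-0.4,0.1,7.6,0.7],[5,-0.4,0.1,8.4,0.7]]]'

```text
t: 29.2
tool_pos: [0.468, -0.3606, 0.1078]
tool_rot: [-2.663, -1.662, 0.001]
contact_force: [0.5, 0.0, -0.2]
opening: 0.0503
grip_force: 0.0
```

servo_tool --increments '[[[5,0,0,0,0],[3,0,0,0,0],[2,0,0,0,0],[1,0,0,0,0],[1,0,0,0,0]]]' --newtons 25

```text
t: 29.7
tool_pos: [0.4676, -0.3618, 0.1111]
tool_rot: [-2.663, -1.66, 0.004]
contact_force: [-8.0, 4.2, 8.3]
opening: 0.0136
grip_force: 27.7
```

Run:
```python
from h import *
plan();print(ctrl.get_obs()['contact_force'],ctrl.get_obs()['wrist_torque'])
```

```text
t 29.7 tcp [ 0.4676 -0.3618  0.1111] yaw -26.12 op 0.0136 grip 27.7 q6 -0.33
[-7.96967899  4.19776937  8.27075578] [0.70468414 1.20128637 0.05826195]
```

servo_tool --increments '[[[1,0,-0.1,0,-6],[1,0,-0.1,0,-13],[1,0,-0.1,0,-20],[1,0,-0.1,0,-27],[1,0,-0.1,0,-34]]]' --newtons 40

```text
t: 30.2
tool_pos: [0.4689, -0.3619, 0.1112]
tool_rot: [2.057, 2.371, 0.002]
contact_force: [1.9, 1.5, 0.9]
opening: 0.0132
grip_force: 42.3
```

servo_tool --increments '[[[1,0,0,0,-7],[1,0,0,0,-14],[1,0,0,0,-21],[1,0,0,0,-28],[1,0,0,0,-35]]]'

```text
t: 30.7
tool_pos: [0.4702, -0.3613, 0.1113]
tool_rot: [1.247, 2.877, 0.004]
contact_force: [7.4, 4.1, 0.2]
opening: 0.013
grip_force: 42.1
```

servo_tool --increments '[[[1,0,0,0,-3],[1,0,0,0,-3],[1,0,0,0,-3]]]'

```text
t: 31.0
tool_pos: [0.4703, -0.3612, 0.1113]
tool_rot: [1.178, 2.906, 0.004]
contact_force: [6.7, 4.3, -0.3]
opening: 0.0136
grip_force: 42.1
```

Run:
```python
from h import *
plan();print(ctrl.get_obs()['contact_force'],ctrl.get_obs()['wrist_torque'])
```

```text
t 31.0 tcp [ 0.4703 -0.3612  0.1113] yaw 45.87 op 0.0136 grip 42.1 q6 -1.58
[ 6.69339508  4.30511379 -0.34525508] [ 0.65969352 -1.0426856   0.08780112]
```

servo_tool --increments '[[[3,0,0,0,0],[5,0,0,0,0],[5,0,0,0,0],[5,0,0,-1,0],[5,0,0,-4,0]]]'

```text
t: 31.5
tool_pos: [0.4659, -0.3602, 0.1468]
tool_rot: [-1.178, -2.905, -0.004]
contact_force: [-0.1, -0.0, 0.0]
opening: 0.0502
grip_force: 0.0
```

servo_tool --increments '[[[3,0,0,-3,0],[0,0,0,-6,0],[0,1.5,3,-6,0],[0,3,6,-6,0],[0,4.5,9,-6,0]]]'

```text
t: 32.0
tool_pos: [0.4984, -0.2652, 0.211]
tool_rot: [1.182, 2.909, -0.001]
contact_force: [0.6, -0.4, -0.4]
opening: 0.0002
grip_force: 0.0
```

servo_tool --increments '[[[0,1,4,0,0],[0,2,8,0,0],[0,3,12,0,0],[0,3,12,0,0]]]'

```text
t: 32.4
tool_pos: [0.5619, -0.1553, 0.2106]
tool_rot: [1.173, 2.913, 0.002]
contact_force: [-0.2, -0.9, 0.3]
opening: -0.0001
grip_force: 0.0
```

Run:
```python
from h import *
plan((.447,-.275,.16,46))
T=get('top');save(T,'dial2.png',(270,150,470,280),4)
```

```text
t 32.4 tcp [ 0.5619 -0.1553  0.2106] yaw 46.15 op -0.0001 grip 0.0 q6 -1.2
(0.447, -0.275, 0.16, 46) -> [-1.00e-02 -1.66e+01  5.03e+00] turn 0.1
```

View pics/dial2.png

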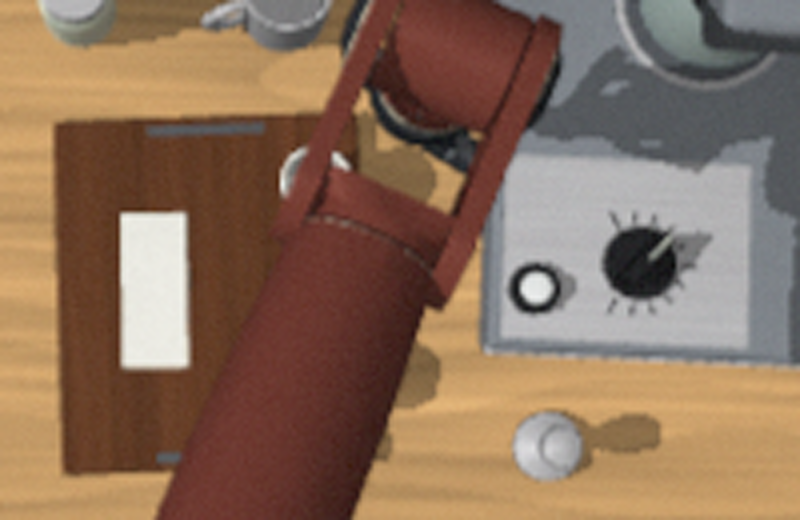

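The pointer now runs to (675,233), about 45° up-right. Counting ticks at (615,218), (635,218) and (655,220) as 0, 1 and 2, that is detent 3. The card lies flat on the board at (154,290). The button's top is at (537,287).

Run:
```python
from h import *
T=get('top');p=ray(T,404.3-.3,221.75-.3,.098);print(p)
plan((p[0],p[1],.16,46),(p[0],p[1],.12,46))
```

```text
[ 0.44719485 -0.27463312  0.098     ]
t 32.5 tcp [ 0.5604 -0.1584  0.2102] yaw 45.96 op -0.0001 grip 0.0 q6 -1.2
(np.float64(0.4471948527040082), np.float64(-0.2746331157367916), 0.16, 46) -> [  0.06 -16.23   5.03] turn -0.0
(np.float64(0.4471948527040082), np.float64(-0.2746331157367916), 0.12, 46) -> [  0.06 -16.23   9.03] turn -0.0
```

servo_tool --increments '[[[0,0,-4,0,0],[0,0,-8,0,0],[0,0,-12,1,0],[0,0.1,-16.2,3,0],[0,0.1,-16.2,5,0]]]'

```text
t: 33.0
tool_pos: [0.4434, -0.2787, 0.16]
tool_rot: [1.191, 2.906, -0.004]
contact_force: [0.5, 0.4, -0.3]
opening: 0.0002
grip_force: 0.0
```

servo_tool --increments '[[[0,0,0,1,0],[0,0,0,2,0],[0,0,0,2.5,0],[0,0,0,2.5,0]]]'

```text
t: 33.4
tool_pos: [0.4468, -0.2739, 0.1342]
tool_rot: [-1.179, -2.911, -0.0]
contact_force: [-0.2, 0.1, -0.0]
opening: 0.0002
grip_force: 0.0
```

Run:
```python
from h import *
plan((.4472,-.2746,.119,46));print(ctrl.get_obs()['contact_force'])
```

```text
t 33.4 tcp [ 0.4468 -0.2739  0.1342] yaw 45.91 op 0.0002 grip 0.0 q6 -1.49
(0.4472, -0.2746, 0.119, 46) -> [-0.08 -0.02  1.52] turn -0.1
[-0.23142033  0.13258716 -0.04724846]
```

servo_tool --increments '[[[0,0,0,0.7,0],[0,0,0,1.3,0],[0,0,0,1.7,0],[0,0,0,2,0],[0,0,0,2.1,0]]]'

```text
t: 33.9
tool_pos: [0.4468, -0.2741, 0.1136]
tool_rot: [-1.18, -2.911, -0.001]
contact_force: [-1.4, 2.5, 3.4]
opening: -0.0002
grip_force: 1.7
```

servo_tool --increments '[[[0,0,0,0.1,0],[0,0,0,0.15,0],[0,0,0,0.15,0]]]'

```text
t: 34.2
tool_pos: [0.4468, -0.2741, 0.1123]
tool_rot: [1.18, 2.911, 0.001]
contact_force: [-0.5, 3.2, 4.6]
opening: 0.0
grip_force: 2.1
```

servo_tool --increments '[[[0,0,0,0.05,0],[0,0,0,0.1,0],[0,0,0,0.15,0],[0,0,0,0.15,0]]]'

```text
t: 34.6
tool_pos: [0.4469, -0.2743, 0.1112]
tool_rot: [1.18, 2.911, 0.0]
contact_force: [-1.0, 5.0, 7.1]
opening: 0.0001
grip_force: 3.6
```

servo_tool --increments '[[[0,0,0,-1,0],[0,0,0,-4,0],[0,0,0,-8,0],[0,0,0,-12,0],[0,0,0,-14,0]]]'

```text
t: 35.1
tool_pos: [0.4476, -0.2757, 0.255]
tool_rot: [1.179, 2.906, -0.005]
contact_force: [0.2, 0.0, 0.1]
opening: 0.0001
grip_force: 0.0
```

Run:
```python
from h import *
plan((.40,.30,.25,46),(.42,.0,.25,46))
```

```text
t 35.1 tcp [ 0.4476 -0.2757  0.255 ] yaw 45.84 op 0.0001 grip 0.0 q6 -1.49
(0.4, 0.3, 0.25, 46) -> [43.52 37.99  0.18] turn -0.2
(0.42, 0.0, 0.25, 46) -> [21.19 17.86  0.35] turn -0.2
```

servo_tool --increments '[[[0,3.2,2.8,0,0],[0,6.4,5.6,0,0],[0,9.6,8.4,0,0],[0,12.8,11.2,0,0],[0,16,14,0,0]]]'

```text
t: 35.6
tool_pos: [0.4289, -0.0615, 0.2506]
tool_rot: [1.182, 2.909, -0.001]
contact_force: [0.9, 0.6, -0.0]
opening: -0.0002
grip_force: 0.0
```

servo_tool --increments '[[[0,3.2,2.8,0,0],[0,6.4,5.6,0,0],[0,9.6,8.4,0,0],[0,12.8,11.2,0,0],[0,16,14,0,0]]]'

```text
t: 36.1
tool_pos: [0.4118, 0.1507, 0.2507]
tool_rot: [1.18, 2.909, -0.0]
contact_force: [0.8, -0.2, 0.1]
opening: 0.0002
grip_force: 0.0
```

servo_tool --increments '[[[0,3.2,2.8,0,0],[0,6.4,5.6,0,0],[0,9.6,8.4,0,0],[0,11.2,10,0,0],[0,11.2,10,0,0]]]'

```text
t: 36.6
tool_pos: [0.401, 0.3011, 0.2503]
tool_rot: [1.175, 2.913, -0.0]
contact_force: [0.4, -0.1, -0.3]
opening: 0.0002
grip_force: 0.0
```

Run:
```python
from h import *
plan()
T=get('top');save(T,'end.png',s=1.25)
S=get('scene');save(S,'end2.png',(150,80,480,300),2.4)
for c in cups(T):print(c)
```

```text
t 36.6 tcp [0.401  0.3011 0.2503] yaw 46.07 op 0.0002 grip 0.0 q6 -0.31
(349.76190185546875, 246.14285278320312, 9.311182022094727, [0.366, -0.1042, 0.056], [0.3656, -0.1032, 0.074])
(349.8333435058594, 220.1666717529297, 9.204556465148926, [0.4513, -0.1034, 0.056], [0.4499, -0.1023, 0.074])
(348.6707458496094, 194.9146270751953, 9.203402519226074, [0.5352, -0.0985, 0.056], [0.5328, -0.0975, 0.074])
```

View pics/end.png

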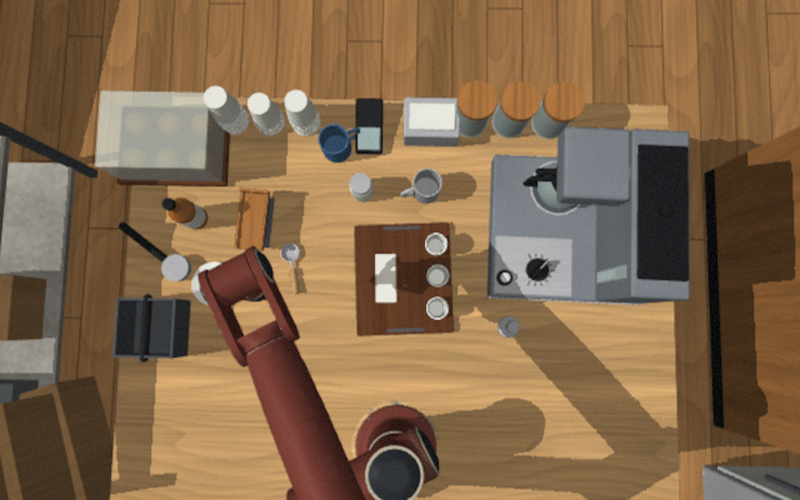

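View pics/end2.png

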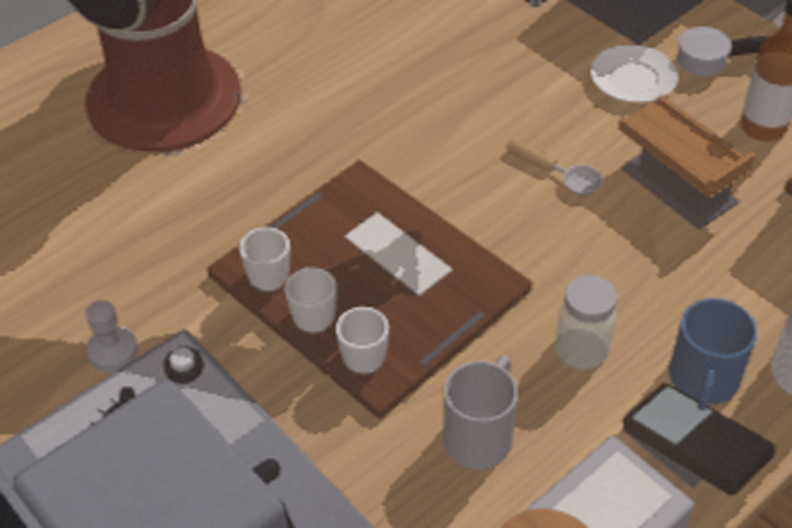

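Three cups stand upright on the board at end.png (436,243), (437,275) and (437,308). The card is flat and wholly on the board at (386,278), the dial is at (538,269), and the other things haven't moved. I'm handing in.

```bash
python3 -c "
from station import ctrl
print(ctrl.finish_job())"
```

```text
the job is handed in; nothing more can be done
None
```

I handed the job in at about 37 s on the robot's clock: all three tasting cups stand upright on the board, the card lies flat beside them wholly on the board, the dial was set to 3 before I pressed start to its stop, and the last pictures show the other things where they were.

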